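# Switch off the counter display at closing time

### The arm

A 6-joint arm with a two-finger parallel gripper is mounted at the origin on the work surface. World frame = base frame: x ahead of the robot, y to its left, z up, the work surface at z = 0. Lengths are in m, angles in degrees, forces in N, time in s.
With the tool pointing down it reaches from about 0.3 to 0.825 m from the base axis. Payload 5.4 kg.
Tool frame: the origin (TCP) lies midway between the tips of the shut fingers; the grasp point (between the pads) lies 19 mm behind it; z points along the fingers, y is the line along which they close (so a half turn about z gives the same grasp; the last joint's range is limited). The gripper opens to 92 mm and grips with 3 to 60 N. Pads are 20 mm wide; open, the fingers measure 128 mm over their backs; the gripper's body (75 mm by 189 mm) begins 69 mm behind the grasp point.
Start: joints at [56.603, 9.076, 91.501, -0, 79.423, -12.038], TCP at [0.209, 0.535, 0.215] pointing down, gripper open.
Joint ranges: [-166.64, 166.64], [-54.1, 131.32], [10.49, 154.53], [-73.88, 253.88], [9.74, 151.15], [-171.62, 171.62]. Speed limits (degrees/s): [147.25, 147.25, 180, 180, 180, 180].

### API

Orientations are given as a 3x3 rotation matrix whose columns are the frame's x, y, z axes.
In Python, from station import * gives the robot as it stands.
- The arm moves only by the tool arm_command, never from a script. Its argument "steps" is text: rows parted by semicolons, each of 7 numbers parted by spaces: the shift along the tool's x, y, z in mm, then the turn, a rotation vector about the tool's x, y, z in degrees, then the finger opening in mm, from 0 to 91.9. A call has 1 to 10 rows; each row shifts and turns the commanded pose from where the row before left it, along the tool's axes as they then stand; what a row does not reach is not made up. A row lasts 1/10 s, in which the tool goes at most 50 mm and 8.59 degrees, less where a joint would pass 70% of its speed; a pose out of reach is approached as far as the arm can. A call is refused whole if a number of a shift passes 50 or a number of a turn 8.59, either way. A call with a gripper value outside its range is refused whole. The fingers move at their own pace and stop on an object; "force" is the grip in N (left out, the last holds). Time passes only in rows, so rows that do not move let the fingers close. It gives the time, the measured TCP pose, the force, the opening and the grip force at its end, in the units of the state.
- read_state(): the state, without advancing time (a new reading comes with each control period).
- capture(name): name is "scene" or "top"; returns the picture (480x640x3 uint8, red, green, blue); there is no depth.
- camera_model(name): a dict with "fx", "fy", "cx", "cy" (pixels), "dist_coeffs" ([k1, k2, p1, p2, k3] as OpenCV has them; the pictures are not rectified), "R" (3x3) and "t" (3): a world point X has camera coordinates R X + t. Camera axes: x right, y down, z forward; pixel columns grow to the right and rows downward; lengths in m; the calibration is good to about 2 mm. A picture is of the moment at which its call begins. camera_model takes no time and is no camera call.
- job_done(): hands the job in; it is judged then, once.
The state is a dict: "time": time; "joint_positions": joint angles; "joint_vel": joint speeds; "joint_efforts": joint torques, N m; "tool_pos": TCP position; "tool_rot": TCP orientation; "force": force on the tool from outside, world axes, zero at the start; "moment": the same for the moment, N m; "width": opening from 0.0 (shut) to 1.0 (fully open); "grip_force": force on a finger pad.
Only numpy, scipy, OpenCV 4.12 (cv2) and the standard library are available. Lean on these libraries where they do the work, as an engineer would, in place of code of your own. Each camera call takes 0.05 s, during which the arm holds its last target. There are 200 camera calls.

### The job

It is closing time: switch off the counter display by pressing, in this order, first the round brass plunger on the display plinth until it is fully in, then the round-ended rocker on the switch box, and last the wide rocker. Press each rocker on its raised end until it has gone fully over, and leave the narrow rocker as it is. Only press: do not pick up, shift or knock over anything, and finish with the hand clear.

Things in the scene. Friction and masses are not known exactly. Their poses are not given: they have to be found in the camera images.
- switch_box: Grey box fixed to the counter, 110 mm (its x) by 250 mm (its y) by 40 mm high; origin at the centre of its underside, z up, yaw within 0.35 rad of 0. Three white rockers stand in a row on top at y = -78, 0, +78 mm, in varying order, with their length along the box's x and their crease across the middle (x = 0). At the start the +x wing of each (away from the robot) is raised.
- oval_rocker (a joint): Round-ended (oval) rocker, 36 mm wide, 64 mm long: V-shaped, two flat wings meeting at a crease, 25 degrees off one plane. 0 rad: as at the start, +x wing raised 25 degrees, -x wing level; 0.44 rad: fully over, +x wing level. No spring: it resists with about 4 N at its press point and stays where it is left.
- oval_press (a point): Top face of the round-ended rocker's +x wing, mid width, 20 mm along it from the crease; moves with the rocker. At the start 63 mm above the counter and 17 mm to the box's +x of the crease (the wing's raised end is 69 mm up); fully over, 55 mm above the counter, 20 mm from the crease: pushing straight down here to the 55 mm level does it.
- wide_rocker (a joint): Wide rectangular rocker, 55 mm wide, 60 mm long. Shape, values and resistance as for the round-ended one. Each rocker sits in a black frame on the box's top, 76 mm along the box's x, 14 mm wider than the rocker and 7 mm high (top 47 mm above the counter).
- wide_press (a point): The same point on the wide rocker's +x wing (same heights and offsets).
- narrow_rocker (a joint): Narrow rectangular rocker, 18 mm wide, 60 mm long, for another circuit: to be left alone at 0. Values as for the others.
- narrow_press (a point): The same point on the narrow rocker's +x wing.
- plinth: Display plinth, loose on the counter, about 0.9 kg: dark wooden slab with a pale light band round it, 130 mm (its x) by 210 mm (its y) by 32 mm high, origin at the centre of its underside, z up, yaw within 0.35 rad of 0. The plunger stands at x = -30, y = -65 mm on its top, the vase near its other end.
- plunger (a joint): Round brass plunger of the plinth, 28 mm in diameter, in a brass collar 42 mm wide and 4 mm high. Travel in m: 0 fully out, 0.010 fully in; starts within 2 mm of fully out. It resists with about 3 N, has no spring and stays where it is left.
- plunger_top (a point): Centre of the plunger's top face: 49 mm above the counter when fully out, 39 mm when fully in (3 mm above the collar).
- vase: White ceramic vase, 85 mm high, 60 mm at the belly, loose on the plinth; origin at the centre of its foot. Not to be disturbed.
- candle: Amber jar candle, 64 mm wide, 75 mm high, on the counter beyond the work; origin at the centre of its foot. Not to be disturbed.
- bangle: White bangle lying flat on the counter on the robot's side of the work, 72 mm wide, 12 mm high; origin at its centre underneath. Not to be disturbed.
- flask: Small green glass bottle, 50 mm wide, 100 mm high, on the counter beyond the work; origin at the centre of its foot. Not to be disturbed.
Things that resemble listed ones, but are neither listed nor needed, are in the scene too. What is shaped like the plinth but green or pink is not meant.

How it is judged:
By the outcome, as a careful person would: the job done as asked, in the order asked, and still so for the second after the job is handed in, with the robot touching nothing.
It also fails if it takes over 51 s, if anything falls off the work surface, if the arm or the gripper's body presses on something with over 40 N, if the wrist force passes 120 N, or if a joint passes its speed limit or range.

## Working session

There is one attempt and no reset: what is moved stays moved. The work goes in short steps, Python scripts to look and compute and a tool call to move; the robot and the scene stay as the last step left them, time stands still between calls to the robot, and variables do not carry over. Pictures are saved under pics/ and viewed, at most 10 in all, crops included, and the job is handed in when it is done.

Besides the shell and the picture viewer there is one more tool, called after "Emit:" in YAML: its name, and indented under it one key for each argument. arm_command: Moves the arm, as the interface text tells. Its arguments: {"type":"object","properties":{"steps":{"type":"string"},"force":{"type":"number"}},"required":["steps"]}

```bash
mkdir -p pics; ls
python3 - <<'E'
from station import *
import cv2,json
for n in("scene","top"):
    cv2.imwrite(f"pics/{n}0.png",capture(n)[:,:,::-1]); m=camera_model(n); print(n,{k:np.round(v,4).tolist() if 0 else v for k,v in m.items()})
s=read_state();print(s)
E
```

```text
pics
scene {'fx': 516.9252781324057, 'fy': 516.9252781324057, 'cx': 323.7135218622442, 'cy': 236.99009254530839, 'dist_coeffs': array([-0.01144458,  0.        ,  0.        ,  0.        ,  0.        ]), 'R': array([[ 0.752107  ,  0.65900497,  0.00689235],
       [ 0.53970982, -0.60988902, -0.58030052],
       [-0.37821736,  0.44016795, -0.81437326]]), 't': array([-0.3925089 , -0.21616699,  1.22673586])}
top {'fx': 439.21255489794765, 'fy': 439.21255489794765, 'cx': 316.58403937122586, 'cy': 243.06569046452384, 'dist_coeffs': array([-0.03462721,  0.        ,  0.        ,  0.        ,  0.        ]), 'R': array([[-0.02379723, -0.99943854,  0.02358576],
       [-0.99279282,  0.02085395, -0.11801498],
       [ 0.11745686, -0.0262242 , -0.99273167]]), 't': array([-0.00530053,  0.50006228,  0.90454997])}
{'time': 0.1, 'joint_positions': array([ 5.66040371e+01,  9.10864286e+00,  9.15635651e+01, -2.51662260e-03,
        7.94232334e+01, -1.20376895e+01]), 'joint_vel': array([-0.02563857, -0.17383329, -0.18887562, -0.11927825,  0.10292026,
       -0.03823438]), 'joint_efforts': array([-7.82442421e-04, -3.86505854e+01, -3.22958851e+01,  7.02288444e-02,
        3.40214570e-02, -6.62370962e-05]), 'tool_pos': array([0.20913099, 0.53502006, 0.21373344]), 'tool_rot': array([[-9.31324111e-01,  3.64190368e-01, -8.80826361e-04],
       [ 3.64191305e-01,  9.31323087e-01, -1.41449174e-03],
       [ 3.05189657e-04, -1.63813957e-03, -9.99998612e-01]]), 'force': array([ 0.72649924, -0.48370267, -0.15432773]), 'moment': array([-0.00054926, -0.03465351, -0.0154086 ]), 'grip_force': 0.0, 'width': 0.9995278926829977}
```

View pics/scene0.png

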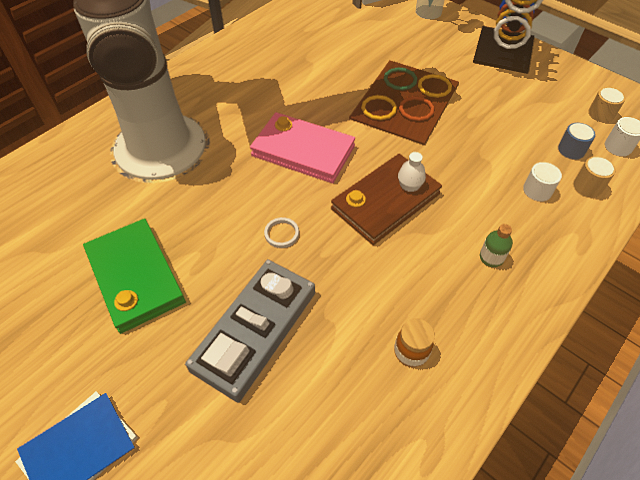

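View pics/top0.png

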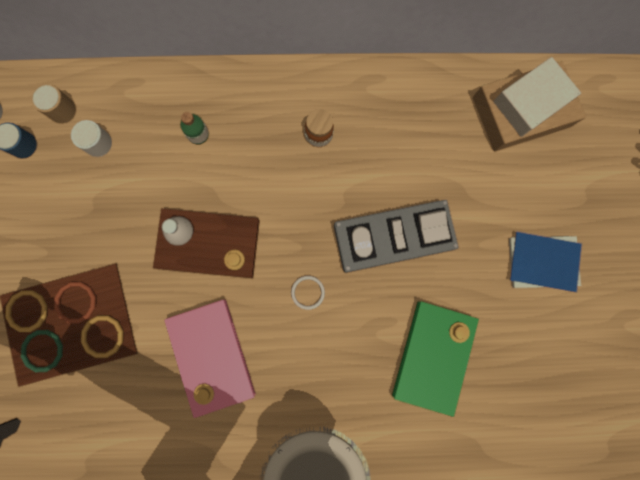

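Plunger candidates are on the dark plinth (scene 356,198; top 234,260), the pink slab (scene 283,124; top 204,393) and the green slab (scene 125,299; top 459,332). I choose the dark one, which carries the vase. On the switch box the rockers run oval (scene 277,285; top 362,241), narrow (252,318; 398,235) and wide (226,354; 434,227). One close crop will check this.

Run:
```python
import cv2,numpy as np
t=cv2.imread('pics/top0.png');s=cv2.imread('pics/scene0.png')
a=cv2.resize(t[195:285,145:275],(520,360),interpolation=2)[:, :400]
a=cv2.resize(t[200:285,150:265],(400,296),interpolation=2)
b=cv2.resize(t[195:280,330:465],(400,252),interpolation=2)
c=cv2.resize(s[150:245,325:445],(400,317),interpolation=2)
d=cv2.resize(s[258:402,182:322],(400,411)[:2],interpolation=2)
cv=np.zeros((600,800,3),np.uint8)
cv[:296,:400]=a;cv[296:296+252,:400]=b;c=cv2.resize(c,(300,238));cv[:238,400:700]=c;d=cv2.resize(d,(352,362));cv[238:600,400:752]=d
cv2.imwrite('pics/crop1.png',cv)
```

```text
(no output)
```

View pics/crop1.png

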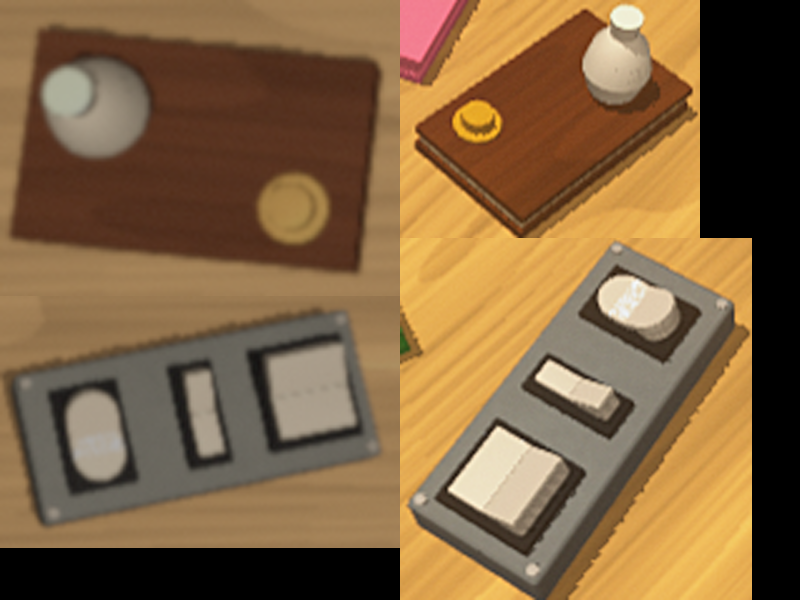

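The crop confirms the dark plinth, with its pale band, plunger and vase. It also confirms the rocker order: oval, narrow, wide, going towards -y. Next I measure.

```bash
cat > h.py <<'E'
import cv2,numpy as np
from station import *
C={n:camera_model(n) for n in("scene","top")}
def ray(n,p):
    m=C[n];K=np.array([[m['fx'],0,m['cx']],[0,m['fy'],m['cy']],[0,0,1]])
    u=cv2.undistortPoints(np.float64(p).reshape(-1,1,2),K,m['dist_coeffs']).reshape(-1,2)
    d=np.c_[u,np.ones(len(u))]@m['R']; return -m['R'].T@m['t'],d
def plane(n,p,z):
    o,d=ray(n,p); return o+d*((z-o[2])/d[:,2])[:,None]
def tri(ps,pt):
    A=[];b=[]
    for n,p in(("scene",ps),("top",pt)):
        o,d=ray(n,[p]);d=d[0]/np.linalg.norm(d);M=np.eye(3)-np.outer(d,d);A.append(M);b.append(M@o)
    A=np.vstack(A);x,r,_,_=np.linalg.lstsq(A,np.hstack(b),rcond=None);return x,float(np.sqrt(r[0]))
def blobs(n,f,roi,lo,hi,amin):
    x0,y0,x1,y1=roi;h=cv2.cvtColor(cv2.imread(f)[y0:y1,x0:x1],cv2.COLOR_BGR2HSV)
    m=cv2.inRange(h,np.array(lo),np.array(hi))
    cs=cv2.findContours(m,cv2.RETR_EXTERNAL,cv2.CHAIN_APPROX_NONE)[0]
    return [c.reshape(-1,2)+[x0,y0] for c in cs if cv2.contourArea(c)>=amin]
def rect(n,c,z):
    P=plane(n,c,z)[:,:2]; (cx,cy),(w,h),a=cv2.minAreaRect((P*1000).astype(np.float32)); return [round(v,1) for v in(cx,cy,w,h,a)]
E
python3 - <<'E'
from h import *
R={"scene":(182,255,322,405),"top":(328,195,465,278)}
for n in R:
    f=f'pics/{n}0.png';im=cv2.imread(f);hsv=cv2.cvtColor(im,cv2.COLOR_BGR2HSV)
    for nm,p in {"scene":dict(box=(262,282),rk=(226,350),wood=(300,400),fr=(283,303),slab=(385,210),brass=(356,198),side=(228,385)),"top":dict(box=(380,240),rk=(434,222),wood=(300,200),fr=(362,258),slab=(205,240),brass=(234,260))}[n].items(): print(n,nm,hsv[p[1],p[0]])
    for c in blobs(n,f,R[n],(0,0,0),(180,75,255),40): print(n,'grey',len(c),rect(n,c,.04))
    for c in blobs(n,f,R[n],(0,0,0),(180,255,60),30): print(n,'dark',c.mean(0),rect(n,c,.045))
    for c in blobs(n,f,{"scene":(335,180,380,215),"top":(215,245,255,275)}[n],(15,100,130 if n=='scene' else 80),(35,255,255),40): print(n,'brass',cv2.minEnclosingCircle(c),rect(n,c,.034))
E
```

```text
scene box [ 19  47 239]
scene rk [ 18  58 217]
scene wood [ 19 161 236]
scene fr [ 16 106  65]
scene slab [ 11 190 122]
scene brass [ 20 215 233]
scene side [ 21  37 143]
scene grey 370 [520.3, -186.3, 117.2, 253.0, 10.4]
scene dark [230.03488372 368.69767442] [529.5, -260.2, 73.8, 67.3, 10.4]
scene dark [255.19642857 327.0625    ] [515.2, -183.5, 74.0, 31.2, 10.4]
scene brass ((355.5, 198.5), 9.823541641235352) [468.1, 163.0, 40.6, 43.9, 41.5]
scene brass ((347.0, 188.0), 14.4223051071167) [421.3, 175.0, 69.7, 33.1, 82.0]
top box [ 20  29 107]
top rk [ 17  46 168]
top wood [ 17 118 160]
top fr [17 39 46]
top slab [ 10 161  90]
top brass [ 19 141 172]
top grey 319 [512.1, -184.3, 109.3, 249.7, 10.4]
top dark [359.72121212 242.33939394] [498.9, -109.0, 75.0, 49.4, 10.6]
top dark [395.40163934 235.92622951] [513.1, -185.4, 75.3, 31.6, 10.5]
top dark [428.47752809 228.04494382] [527.2, -262.0, 75.3, 68.3, 10.5]
top brass ((234.0, 259.5), 10.735555648803711) [468.2, 158.0, 42.0, 44.3, 89.7]
```

Run:
```python
from h import *
print('collar',tri((355.5,198.5),(234,259.5)))
for n,ps in(("scene",(255.2,327.06)),("top",(395.4,235.93))): pass
b={n:blobs(n,f'pics/{n}0.png',r,(0,0,0),(180,255,60),60) for n,r in{"scene":(182,255,322,405),"top":(328,195,465,278)}.items()}
ctr=lambda c: np.float64(cv2.minAreaRect(c.astype(np.float32))[0])
s=sorted(map(ctr,b['scene']),key=lambda p:p[0]);t=sorted(map(ctr,b['top']),key=lambda p:-p[0])
print([tri(x,y) for x,y in zip(s[:2],t[:2])])
# bright rocker blobs (above frames)
for n,r,v in(("scene",(182,255,322,405),170),("top",(328,195,465,278),130)):
    for c in blobs(n,f'pics/{n}0.png',r,(0,0,v),(180,75,255),40): print(n,ctr(c),rect(n,c,.055))
# plinth slab, top view
for n,r in(("scene",(325,145,450,250)),("top",(145,200,270,285))):
    h=blobs(n,f'pics/{n}0.png',r,(0,130,20),(14,255,150),300)
    for c in h: print(n,'slab',rect(n,c,.032))
s=read_state();R=s['tool_rot'];yaw=np.degrees(np.arctan2(R[1,1],R[0,1]));print(s['tool_pos'],yaw)
```

```text
collar (array([0.46917459, 0.15891276, 0.03612267]), 0.0024242016054422996)
[(array([ 0.53368929, -0.26849931,  0.01381521]), 0.004716041464740754), (array([ 0.51387147, -0.18450421,  0.04468046]), 0.001876969853058704)]
scene [223.0473175  351.53375244] [523.7, -259.7, 52.4, 56.7, 11.1]
scene [250.16377258 316.28448486] [510.1, -183.6, 53.0, 19.7, 16.7]
scene [274.7164917  283.23712158] [495.3, -107.0, 55.6, 37.8, 17.7]
top [361.86538696 241.82693481] [497.6, -109.9, 61.4, 35.7, 9.1]
top [398.32830811 234.25094604] [511.8, -186.8, 57.9, 17.5, 7.9]
top [434.5128479 226.8238678] [526.0, -264.0, 60.2, 54.9, 6.5]
scene slab [513.4, 212.6, 225.1, 140.2, 83.1]
top slab [505.9, 216.9, 212.3, 130.7, 83.2]
[0.20913099 0.53502006 0.21373344] 68.6422049029006
```

Measured positions, in mm:
- **Plunger:** about (468, 159), height check 36 mm at the collar.
- **Switch box:** centre (513, -185), yaw 10.4°.

I shut and turn the hand first.

Emit:
arm_command:
  steps: "0 0 0 0 0 -7.5 0;0 0 0 0 0 -7.5 0;0 0 0 0 0 -7.5 0;0 0 0 0 0 -7.5 0;0 0 0 0 0 -7.5 0;0 0 0 0 0 -7.5 0;0 0 0 0 0 0 0"
  force: 20

```text
time: 0.8
tool_pos: [0.2093, 0.5352, 0.2141]
tool_rot: [[-0.916, -0.401, -0.001], [-0.401, 0.916, -0.001], [0.001, -0.001, -1.0]]
force: [0.2, -0.9, 0.1]
width: 0.413
grip_force: 0.0
```

```bash
cat > go.py <<'E'
from h import *
import sys
g=np.array(list(map(float,sys.argv[1:4])))/1000
s=read_state();R=s['tool_rot'];print(np.round(s['tool_pos']*1000,1),'yaw',round(np.degrees(np.arctan2(R[1,1],R[0,1])),2),'tool shift mm',np.round(R.T@(g-s['tool_pos'])*1000,1),'tz',np.round(R[:,2],4),s['width'],np.round(s['force'],1),s['time'])
E
python3 go.py 468.5 159 120
```

```text
[209.3 535.2 214.1] yaw 113.66 tool shift mm [ -86.6 -448.5   94.3] tz [-5.e-04 -9.e-04 -1.e+00] 0.4133227961745658 [ 0.2 -0.9  0.1] 0.8
```

Emit:
arm_command:
  steps: "-8.7 -44.9 2 0 0 0 0;-8.7 -44.9 2 0 0 0 0;-8.7 -44.9 2 0 0 0 0;-8.7 -44.9 2 0 0 0 0;-8.7 -44.9 2 0 0 0 0;-8.7 -44.9 2 0 0 0 0;-8.7 -44.9 2 0 0 0 0;-8.7 -44.9 2 0 0 0 0;-8.7 -44.9 2 0 0 0 0;-8.3 -44.4 2 0 0 0 0"

```text
time: 1.8
tool_pos: [0.4693, 0.1576, 0.1945]
tool_rot: [[-0.918, -0.397, 0.0], [-0.397, 0.918, 0.0], [-0.0, 0.0, -1.0]]
force: [-0.1, 1.5, 0.0]
width: 0.002
grip_force: 0.0
```

Emit:
arm_command:
  steps: "0 0 30 0 0 0 0;0 0 30 0 0 0 0;0 0 30 0 0 0 0;0 0 20 0 0 0 0;0 0 10 0 0 0 0;0 0 0 0 0 0 0;0 0 0 0 0 0 0"

```text
time: 2.5
tool_pos: [0.4693, 0.1595, 0.0755]
tool_rot: [[-0.916, -0.4, 0.001], [-0.4, 0.916, 0.0], [-0.001, -0.0, -1.0]]
force: [0.4, 0.7, 1.1]
width: 0.008
grip_force: 0.0
```

```bash
python3 go.py 468.5 159 50
python3 - <<'E'
from h import *
t=capture('top')[:,:,::-1];s=capture('scene')[:,:,::-1]
cv2.imwrite('pics/top1.png',t);cv2.imwrite('pics/scene1.png',s)
cv2.imwrite('pics/c2.png',np.hstack([cv2.resize(t[185:295,165:285],(400,367),interpolation=2),cv2.resize(s[130:240,300:420],(400,367),interpolation=2)]))
E
```

```text
[469.3 159.5  75.5] yaw 113.59 tool shift mm [ 0.9 -0.1 25.5] tz [ 1.3e-03  1.0e-04 -1.0e+00] 0.008272666790221088 [0.4 0.7 1.1] 2.5
```

View pics/c2.png

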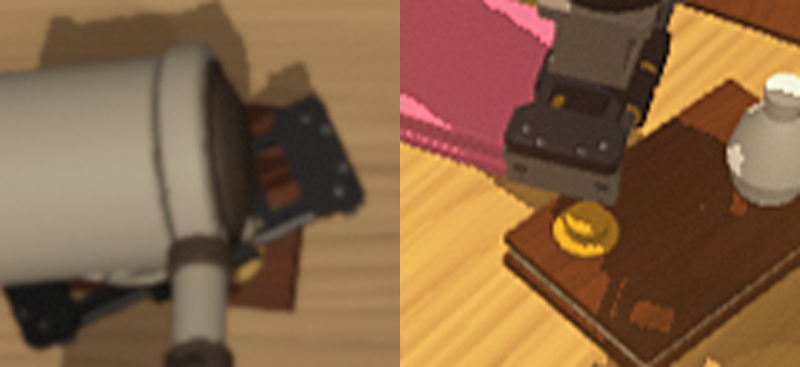

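The scene view shows the shut tips at crop (563,190), just above the plunger (crop 586,213). The vase is well clear. I'll check the expected projection numerically.

Run:
```python
from h import *
m=C['scene'];K=np.array([[m['fx'],0,m['cx']],[0,m['fy'],m['cy']],[0,0,1]])
p=lambda X:cv2.projectPoints(np.float64([X]),cv2.Rodrigues(m['R'])[0],m['t'],K,m['dist_coeffs'])[0].ravel().round(1)
print(p([.4693,.1595,.0755]),p([.4693,.1595,.048]),p([.4693,.1595,.036]))
print('plunger top seen, on z=.048:',plane('scene',[(355.8,194)],.048))
```

```text
[356.  186.2] [355.2 194.9] [354.9 198.6]
plunger top seen, on z=.048: [[0.46865373 0.162147   0.048     ]]
```

Consistent: the near body end hides the fingers. Pressing down.

Emit:
arm_command:
  steps: "0 0 10 0 0 0 0;0 0.5 10 0 0 0 0;0 0 4 0 0 0 0;0 0 2 0 0 0 0;0 0 2 0 0 0 0;0 0 2 0 0 0 0;0 0 0 0 0 0 0"

```text
time: 3.3
tool_pos: [0.4686, 0.1598, 0.0445]
tool_rot: [[-0.916, -0.401, 0.001], [-0.401, 0.916, 0.0], [-0.0, -0.0, -1.0]]
force: [0.5, -0.5, -0.1]
width: 0.004
grip_force: 0.0
```

Emit:
arm_command:
  steps: "0 0 2 0 0 0 0;0 0 1.5 0 0 0 0;0 0 1 0 0 0 0;0 0 0 0 0 0 0;0 0 0 0 0 0 0"

```text
time: 3.8
tool_pos: [0.4688, 0.1598, 0.0402]
tool_rot: [[-0.916, -0.401, 0.001], [-0.401, 0.916, 0.0], [-0.001, -0.0, -1.0]]
force: [-0.2, 1.1, 0.6]
width: 0.004
grip_force: 0.4
```

Emit:
arm_command:
  steps: "0 0 0.6 0 0 0 0;0 0 0.5 0 0 0 0;0 0 0.5 0 0 0 0"

```text
time: 4.1
tool_pos: [0.4688, 0.1598, 0.0393]
tool_rot: [[-0.916, -0.401, 0.0], [-0.401, 0.916, -0.0], [-0.0, -0.0, -1.0]]
force: [-3.2, -0.5, 11.6]
width: 0.006
grip_force: 5.6
```

Emit:
arm_command:
  steps: "0 0 0.5 0 0 0 0;0 0 0.5 0 0 0 0;0 0 0 0 0 0 0"

```text
time: 4.4
tool_pos: [0.4689, 0.1599, 0.0392]
tool_rot: [[-0.916, -0.401, 0.0], [-0.401, 0.916, -0.0], [-0.0, -0.0, -1.0]]
force: [-5.4, -1.2, 16.1]
width: 0.006
grip_force: 8.0
```

A hard stop at 39.2 mm with 16 N means the plunger is fully in. I lift straight up, then turn 13.2° to suit the box.

Emit:
arm_command:
  steps: "0 0 -3 0 0 0 0;0 0 -10 0 0 0 0;0 0 -30 0 0 0 0;0 0 -40 0 0 0 0;0 0 -30 0 0 6.6 0;0 0 0 0 0 6.6 0;0 0 0 0 0 0 0"

```text
time: 5.1
tool_pos: [0.4689, 0.1599, 0.1517]
tool_rot: [[-0.983, -0.181, 0.002], [-0.181, 0.983, 0.0], [-0.002, -0.0, -1.0]]
force: [0.1, 0.4, -0.1]
width: 0.007
grip_force: 0.0
```

```bash
python3 go.py 519 -105 100
```

```text
[468.9 159.9 151.7] yaw 100.42 tool shift mm [  -1.3 -269.5   51.7] tz [ 1.9e-03  2.0e-04 -1.0e+00] 0.006928916387900739 [ 0.1  0.4 -0.1] 5.1
```

Emit:
arm_command:
  steps: "-0.2 -45 0 0 0 0 0;-0.2 -45 0 0 0 0 0;-0.2 -45 0 0 0 0 0;-0.2 -45 0 0 0 0 0;-0.2 -45 0 0 0 0 0;-0.3 -44.5 0 0 0 0 0;0 0 30 0 0 0 0;0 0 20 0 0 0 0;0 0 0 0 0 0 0;0 0 0 0 0 0 0"

```text
time: 6.1
tool_pos: [0.5178, -0.1046, 0.1]
tool_rot: [[-0.983, -0.183, -0.002], [-0.183, 0.983, 0.001], [0.002, 0.001, -1.0]]
force: [0.2, -0.8, 0.6]
width: 0.009
grip_force: 0.0
```

```bash
python3 go.py 519 -105 72
python3 - <<'E'
from h import *
t=capture('top')[:,:,::-1];s=capture('scene')[:,:,::-1]
cv2.imwrite('pics/top2.png',t);cv2.imwrite('pics/scene2.png',s)
cv2.imwrite('pics/c3.png',np.hstack([cv2.resize(s[150:240,325:445],(400,300),interpolation=2),cv2.resize(s[230:335,200:340],(400,300),interpolation=2)]))
E
```

```text
[ 517.8 -104.6  100. ] yaw 100.54 tool shift mm [-1.1 -0.6 28. ] tz [-1.9e-03  9.0e-04 -1.0e+00] 0.009002238072668213 [ 0.2 -0.8  0.6] 6.1
```

View pics/c3.png

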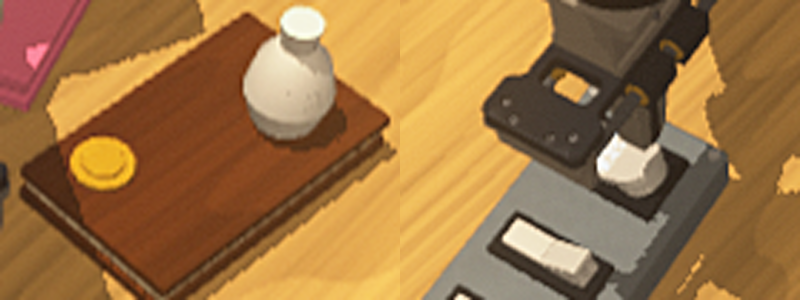

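The left crop shows the plunger (102,160) down in its collar and the vase undisturbed. The right crop shows the fingertip (645,135) above the oval rocker's raised end. I descend to press.

Emit:
arm_command:
  steps: "-1 -0.5 14 0 0 0 0;0 0 12 0 0 0 0;0 0 4 0 0 0 0;0 0 4 0 0 0 0;0 0 3 0 0 0 0;0 0 3 0 0 0 0;0 0 2 0 0 0 0;0 0 2 0 0 0 0;0 0 0 0 0 0 0"

```text
time: 7.1
tool_pos: [0.5199, -0.1058, 0.0566]
tool_rot: [[-0.983, -0.181, 0.001], [-0.181, 0.983, -0.001], [-0.0, -0.001, -1.0]]
force: [1.8, -0.7, 2.4]
width: 0.005
grip_force: 1.3
```

Emit:
arm_command:
  steps: "0 0 0.6 0 0 0 0;0 0 0.6 0 0 0 0;0 0 0 0 0 0 0"

```text
time: 7.4
tool_pos: [0.5197, -0.1056, 0.0554]
tool_rot: [[-0.983, -0.181, 0.0], [-0.181, 0.983, -0.001], [-0.0, -0.001, -1.0]]
force: [2.1, -0.7, 4.0]
width: 0.006
grip_force: 1.6
```

Emit:
arm_command:
  steps: "0 0 0.6 0 0 0 0;0 0 0.5 0 0 0 0;0 0 0 0 0 0 0"

```text
time: 7.7
tool_pos: [0.5198, -0.1057, 0.0553]
tool_rot: [[-0.983, -0.181, -0.0], [-0.181, 0.983, -0.001], [0.0, -0.001, -1.0]]
force: [-0.2, 0.3, 10.8]
width: 0.005
grip_force: 5.3
```

Emit:
arm_command:
  steps: "0 0 0.5 0 0 0 0;0 0 0.3 0 0 0 0;0 0 0 0 0 0 0;0 0 -3 0 0 0 0;0 0 -10 0 0 0 0;0 0 -32 0 0 0 0;0 0 0 0 0 0 0"

```text
time: 8.4
tool_pos: [0.5215, -0.1062, 0.102]
tool_rot: [[-0.983, -0.181, 0.005], [-0.181, 0.983, -0.002], [-0.004, -0.003, -1.0]]
force: [1.2, -0.2, 0.1]
width: 0.006
grip_force: 0.0
```

```bash
python3 go.py 547 -258 97
```

```text
[ 521.5 -106.2  102. ] yaw 100.45 tool shift mm [   2.5 -153.9    5.4] tz [ 0.0047 -0.0024 -1.    ] 0.00629100157777941 [ 1.2 -0.2  0.1] 8.4
```

Emit:
arm_command:
  steps: "0.2 -38.5 0 0 0 0 0;0.2 -38.5 0 0 0 0 0;0.2 -38.5 0 0 0 0 0;0.2 -38.5 0 0 0 0 0;0 0 0 0 0 0 0;0 0 0 0 0 0 0"

```text
time: 9.0
tool_pos: [0.5458, -0.2567, 0.0973]
tool_rot: [[-0.984, -0.18, -0.002], [-0.18, 0.984, 0.002], [0.002, 0.002, -1.0]]
force: [0.1, 0.4, 0.4]
width: 0.008
grip_force: 0.0
```

```bash
python3 go.py 547 -258 72
python3 - <<'E'
from h import *
s=capture('scene')[:,:,::-1]
cv2.imwrite('pics/scene3.png',s)
cv2.imwrite('pics/c4.png',cv2.resize(s[255:405,170:330],(640,600),interpolation=2))
E
```

```text
[ 545.8 -256.7   97.3] yaw 100.36 tool shift mm [-1.  -1.5 25.3] tz [-0.002   0.0018 -1.    ] 0.008028364874684998 [0.1 0.4 0.4] 9.0
```

View pics/c4.png

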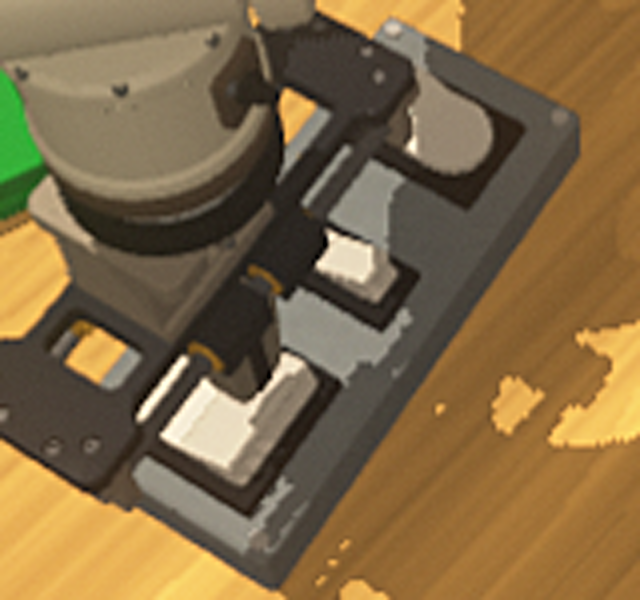

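The crop shows the oval rocker over (455,140) and the narrow one untouched (355,265). The fingertip (255,390) is above the wide rocker's raised wing. Pressing.

Emit:
arm_command:
  steps: "-1 -2 13 0 0 0 0;0 0 11 0 0 0 0;0 0 4 0 0 0 0;0 0 4 0 0 0 0;0 0 3 0 0 0 0;0 0 3 0 0 0 0;0 0 2 0 0 0 0;0 0 1 0 0 0 0;0 0 0 0 0 0 0"

```text
time: 9.95
tool_pos: [0.5485, -0.2593, 0.0577]
tool_rot: [[-0.983, -0.181, 0.001], [-0.181, 0.983, -0.001], [-0.001, -0.001, -1.0]]
force: [1.9, 0.6, 2.5]
width: 0.006
grip_force: 1.4
```

Emit:
arm_command:
  steps: "0 0 0.6 0 0 0 0;0 0 0.6 0 0 0 0;0 0 0 0 0 0 0"

```text
time: 10.25
tool_pos: [0.5481, -0.2592, 0.0563]
tool_rot: [[-0.983, -0.181, 0.0], [-0.181, 0.983, -0.001], [-0.0, -0.001, -1.0]]
force: [0.9, -0.2, 3.2]
width: 0.008
grip_force: 1.5
```

Emit:
arm_command:
  steps: "0 0 0.6 0 0 0 0;0 0 0.6 0 0 0 0;0 0 0.5 0 0 0 0;0 0 0 0 0 0 0"

```text
time: 10.65
tool_pos: [0.5482, -0.2591, 0.0553]
tool_rot: [[-0.983, -0.181, 0.0], [-0.181, 0.983, -0.001], [-0.0, -0.001, -1.0]]
force: [1.0, -0.1, 8.0]
width: 0.003
grip_force: 3.8
```

Seating it firmly, then lifting well clear.

Emit:
arm_command:
  steps: "0 0 0.5 0 0 0 0;0 0 0.5 0 0 0 0;0 0 0 0 0 0 0"

```text
time: 10.95
tool_pos: [0.5483, -0.2591, 0.0553]
tool_rot: [[-0.983, -0.181, 0.0], [-0.181, 0.983, -0.001], [0.0, -0.001, -1.0]]
force: [-2.6, 1.8, 12.8]
width: 0.008
grip_force: 6.6
```

Emit:
arm_command:
  steps: "0 0 -3 0 0 0 0;0 0 -10 0 0 0 0;0 0 -30 0 0 0 0;0 0 -40 0 0 0 0;0 -40 -40 0 0 0 0;0 -40 -20 0 0 0 0;0 -40 0 0 0 0 0;0 -40 0 0 0 0 0;0 0 0 0 0 0 0;0 0 0 0 0 0 0"

```text
time: 11.95
tool_pos: [0.5753, -0.4113, 0.1905]
tool_rot: [[-0.984, -0.18, -0.002], [-0.18, 0.984, 0.002], [0.002, 0.003, -1.0]]
force: [0.6, 0.1, -0.0]
width: 0.006
grip_force: 0.0
```

Run:
```python
from h import *
t=capture('top')[:,:,::-1];s=capture('scene')[:,:,::-1]
cv2.imwrite('pics/scene4.png',s);cv2.imwrite('pics/top4.png',t)
cv2.imwrite('pics/c5.png',np.vstack([cv2.resize(s[150:410,170:510],(680,520),interpolation=2)]))
```

```text
(no output)
```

View pics/c5.png

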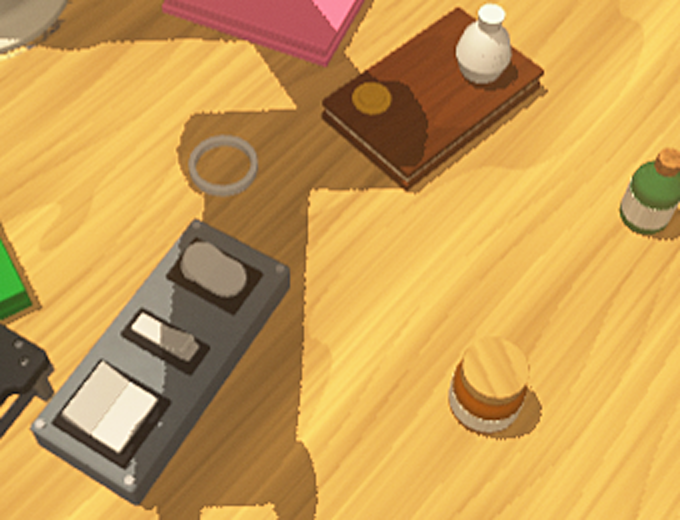

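The crop shows the plunger in (371,98), the oval (213,268) and wide (112,405) rockers over, and the narrow one (165,337) still raised. Everything else is in place and the hand is clear.

```bash
python3 -c "
from station import *
print(job_done())"
```

```text
the job is handed in; nothing more can be done
None
```

The job is handed in: I pressed the plunger, then the round-ended rocker, then the wide rocker, each until it hit its stop; the last picture shows the narrow rocker unchanged, nothing disturbed and the hand clear, at about 12 s of the 51 s allowed.

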